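# Make up the hand-wash and stain kits

### The arm

A 7-joint arm with a two-finger parallel gripper is mounted at the origin on the work surface. World frame = base frame: x ahead of the robot, y to its left, z up, the work surface at z = 0. Lengths are in m, angles in rad, forces in N, time in s.
With the tool pointing down it reaches from about 0.4 to 0.85 m from the base axis. Payload 10.4 kg.
Tool frame: the origin (TCP) lies between the finger pads; the fingertips stand 25 mm ahead of it and the grasp point (between the pads) lies 6 mm ahead of it (manip.finger_overhang is the distance from the TCP to the fingertips, in m); z points along the fingers, y is the line along which they close (so a half turn about z gives the same grasp; the last joint's range is limited). The gripper opens to 87 mm and grips with 3 to 60 N. Pads are 19 mm wide; open, the fingers measure 117 mm over their backs; the gripper's body (75 mm by 190 mm) begins 51 mm behind the grasp point.
Start: joints at [1.226, 0.332, -0.065, 1.46, 0.022, 1.35, -0.088], TCP at [0.198, -0.593, 0.248] pointing down, gripper open.
Joint ranges: [-2.6, 2.6], [-0.5, 2.12], [-1.47, 1.34], [0.16, 2.42], [-1.27, 4.41], [0.06, 2.06], [-2.6, 2.6]. Speed limits (rad/s): [2.22, 2.22, 2.79, 2.79, 3.14, 3.14, 3.14].

### API

Orientations are given as a unit quaternion [x, y, z, w].
In Python, from rig import manip gives the robot as it stands.
- The arm moves only by the tool play_rows, never from a script. Its arguments are lists of equal length, an entry for each row: "grip": the opening, from 0 (shut) to 1 (fully open); "delta_pos": the shift along the tool's x, y, z each as a share of 30 mm, from -1 to 1, a list of three; "spin": the turn about the tool's z as a share of 0.12 rad, from -1 to 1. In form: {"grip": [grip, ...], "delta_pos": [[dx, dy, dz], ...], "spin": [spin, ...]}. A call has 1 to 5 rows; each row shifts and turns the commanded pose from where the row before left it, along the tool's axes as they then stand; what a row does not reach is not made up. A row lasts 1/12 s, in which the tool goes at most 41.7 mm and 7.16 degrees, less where a joint would pass 70% of its speed; a pose out of reach is approached as far as the arm can. A call with a number of a shift or a turn outside -1 to 1 is refused whole. A call with a gripper value outside its range is refused whole. The fingers move at their own pace and stop on an object; the grip force is fixed at half the most. Time passes only in rows, so rows that do not move let the fingers close. It gives the time, the measured TCP pose, the force, the opening and the grip force at its end, in the units of the state.
- manip.sense(): the state, without advancing time (a new reading comes with each control period).
- manip.read_camera(name): name is "scene" or "side" or "wrist"; returns the picture (480x640x3 uint8, blue, green, red); there is no depth.
- manip.get_calibration(name): a dict with "mtx" (3x3 intrinsics, pixels), "R" (3x3) and "t" (3): a world point X has camera coordinates R X + t. Camera axes: x right, y down, z forward; pixel columns grow to the right and rows downward; lengths in m; the calibration is good to about 2 mm. A picture is of the moment at which its call begins: read the wrist's pose just before it. get_calibration takes no time and is no camera call; for the wrist camera it gives the pose at the moment of the call.
- manip.hand_in(): hands the job in; it is judged then, once.
The state is a dict: "time_s": time; "joints": joint angles; "dq": joint speeds; "tau": joint torques, N m; "eef_pos": TCP position; "orientation": TCP orientation; "ft_force": force on the tool from outside, world axes, zero at the start; "wrist_torque": the same for the moment, N m; "opening": opening from 0.0 (shut) to 1.0 (fully open); "gripper_force": force on a finger pad.
Only numpy, scipy, OpenCV 4.12 (cv2) and the standard library are available. Lean on these libraries where they do the work, as an engineer would, in place of code of your own. Each camera call takes 0.05 s, during which the arm holds its last target. There are 200 camera calls.

### The job

Make up two laundry kits from the stock on the worktop: the hand-wash kit in the three-section wooden tray gets the detergent bottle, the scrub brush and one of the two measuring cups; the stain kit in the two-section wooden tray gets the stain stick and the other measuring cup. Stand each thing upright on the floor of its tray, one to a section (whichever section you like). Leave the soap tin and the cork-topped jar standing where they are.

Things in the scene. Friction and masses are not known exactly. Their poses are not given: they have to be found in the camera images.
- wash_tray: Three-section tray of the hand-wash kit: light wood, 252 x 88 mm outside, with 78 mm square sections (inside) in a row along its y; walls 5, dividers 4 mm thick; rim 18, dividers 15 mm above the worktop. Fixed. Origin: centre of its underside, on the worktop; x across the row, z up; inner floor at z = +5 mm. Section centres at y = -82, 0 and +82 mm (x = 0).
- stain_tray: Two-section tray of the stain kit: light wood, 170 x 88 mm outside, with 78 mm square sections (inside) in a row along its y; walls 5, dividers 4 mm thick; rim 18, dividers 15 mm above the worktop. Fixed. Origin: centre of its underside, on the worktop; x across the row, z up; inner floor at z = +5 mm. Section centres at y = -41 and +41 mm (x = 0).
- bottle: The detergent bottle: round, white plastic, standing; body 52 mm diameter up to 72 mm high, then a shoulder narrowing to a 31 mm grey cap, 100 mm high in all, 150 to 310 g. Origin: centre of its underside; z up along its axis.
- brush: The scrub brush: a small wooden block with rounded edges, 64 mm long (its x) and 40 mm wide (its y), standing on pale bristles; bristles from 0 to 20 mm, wood from 20 to 48 mm high; rigid, 60 to 130 g. Origin: centre of the underside of the bristles; z up.
- cup_a: One measuring cup: a white, straight-sided, open-topped measuring cup without handle, standing upright: 56 mm outside diameter, 55 mm high, wall 3 mm, bottom 6 mm thick, 35 to 70 g. The two cups are identical. Origin: centre of its underside; z up along its axis.
- cup_b: The other measuring cup: a white, straight-sided, open-topped measuring cup without handle, standing upright: 56 mm outside diameter, 55 mm high, wall 3 mm, bottom 6 mm thick, 35 to 70 g. The two cups are identical. Origin: centre of its underside; z up along its axis.
- stick: The stain stick: a slim round tube standing upright, white with a grey cap, 38 mm diameter (cap 36 mm, from 60 mm up), 95 mm high, 55 to 115 g. Origin: centre of its underside; z up along its axis.
- tin: Bystander, not part of any kit: a square metal soap tin, 61 x 61 mm, 85 mm high, loose, standing among the stock. Origin: centre of its underside; z up.
- jar: Bystander, not part of any kit: a round green glass jar with a cork top, 66 mm diameter, 96 mm high, loose, standing among the stock. Origin: centre of its underside; z up.
Not all that is in view belongs to the job. What is shaped like the cup_a but blue or turquoise is not meant. What is shaped like the stick but pink is not meant.

How it is judged:
At the end, for the whole second after the job is handed in: Bottle, brush and one cup in the three-section tray, stick and other cup in the two-section tray, one to a section: centre within 26 mm of a section centre each way, on the floor (within 3.5 mm), upright within 0.12 rad, released, at rest. Tin and jar within 20 mm of their start (x of bottle in the frame of wash_tray between -0.026 and 0.026 m and z of bottle in the frame of wash_tray between 0.002 and 0.0085 m and (y of bottle in the frame of wash_tray between -0.108 and -0.056 m or y of bottle in the frame of wash_tray between -0.026 and 0.026 m or y of bottle in the frame of wash_tray between 0.056 and 0.108 m) and x of brush in the frame of wash_tray between -0.026 and 0.026 m and z of brush in the frame of wash_tray between 0.002 and 0.0085 m and (y of brush in the frame of wash_tray between -0.108 and -0.056 m or y of brush in the frame of wash_tray between -0.026 and 0.026 m or y of brush in the frame of wash_tray between 0.056 and 0.108 m) and x of stick in the frame of stain_tray between -0.026 and 0.026 m and z of stick in the frame of stain_tray between 0.002 and 0.0085 m and (y of stick in the frame of stain_tray between -0.067 and -0.015 m or y of stick in the frame of stain_tray between 0.015 and 0.067 m) and ((x of cup_a in the frame of wash_tray between -0.026 and 0.026 m and z of cup_a in the frame of wash_tray between 0.002 and 0.0085 m and (y of cup_a in the frame of wash_tray between -0.108 and -0.056 m or y of cup_a in the frame of wash_tray between -0.026 and 0.026 m or y of cup_a in the frame of wash_tray between 0.056 and 0.108 m) and x of cup_b in the frame of stain_tray between -0.026 and 0.026 m and z of cup_b in the frame of stain_tray between 0.002 and 0.0085 m and (y of cup_b in the frame of stain_tray between -0.067 and -0.015 m or y of cup_b in the frame of stain_tray between 0.015 and 0.067 m)) or (x of cup_b in the frame of wash_tray between -0.026 and 0.026 m and z of cup_b in the frame of wash_tray between 0.002 and 0.0085 m and (y of cup_b in the frame of wash_tray between -0.108 and -0.056 m or y of cup_b in the frame of wash_tray between -0.026 and 0.026 m or y of cup_b in the frame of wash_tray between 0.056 and 0.108 m) and x of cup_a in the frame of stain_tray between -0.026 and 0.026 m and z of cup_a in the frame of stain_tray between 0.002 and 0.0085 m and (y of cup_a in the frame of stain_tray between -0.067 and -0.015 m or y of cup_a in the frame of stain_tray between 0.015 and 0.067 m))) and angle between each of bottle, brush, cup_a, cup_b, stick's own z axis and vertical below 0.12 rad and linear speed of each of bottle, brush, cup_a, cup_b, stick below 0.02 m/s and angular speed of each of bottle, brush, cup_a, cup_b, stick below 0.2 rad/s and distance of each of tin, jar from where it was at the start of the episode below 0.02 m); the robot touches nothing.
It fails at once if the soap tin is shifted by more than 20 mm or knocked over (distance of tin from where it was at the start of the episode above 0.02 m or angle between tin's own z axis and vertical above 0.5 rad).
It fails at once if the cork-topped jar is shifted by more than 20 mm or knocked over (distance of jar from where it was at the start of the episode above 0.02 m or angle between jar's own z axis and vertical above 0.5 rad).
It also fails if it takes over 136 s, if anything falls off the work surface, if the arm or the gripper's body presses on something with over 40 N, if the wrist force passes 120 N, or if a joint passes its speed limit or range.

## Working session

There is one attempt and no reset: what is moved stays moved. The work goes in short steps, Python scripts to look and compute and a tool call to move; the robot and the scene stay as the last step left them, time stands still between calls to the robot, and variables do not carry over. Pictures are saved under pics/ and viewed, at most 14 in all, crops included, and the job is handed in when it is done.

Besides the shell and the picture viewer there is one more tool, called after "Emit:" by a JSON object that holds its "method" and its "body", one argument or row to a line. play_rows: Moves the arm, as the interface text tells. Shift numbers are shares of 30 mm and turn numbers shares of 0.12 rad, none past 1 either way. Its arguments: {"type":"object","properties":{"grip":{"type":"array"},"delta_pos":{"type":"array"},"spin":{"type":"array"}},"required":["grip","delta_pos","spin"]}

```bash
mkdir -p pics; cat > h.py <<'E'
import cv2, numpy as np
from rig import manip
def snap(n,f=None):
    c=manip.get_calibration(n); im=manip.read_camera(n)
    if f: cv2.imwrite('pics/'+f,im)
    return im,c
def ray(c,uv,z):
    K,R,t=map(np.array,(c['mtx'],c['R'],c['t'])); t=t.ravel()
    d=R.T@np.linalg.inv(K)@np.array([uv[0],uv[1],1.]); o=-R.T@t
    return o+d*(z-o[2])/d[2]
def proj(c,X):
    K,R,t=map(np.array,(c['mtx'],c['R'],c['t'])); p=K@(R@np.array(X)+t.ravel()); return p[:2]/p[2]
E
python3 - <<'E'
from h import *
for n in('scene','side','wrist'):
    im,c=snap(n,n+'0.png'); R=np.array(c['R']); print(n,(-R.T@np.array(c['t']).ravel()).round(3),R.round(2).tolist(),np.array(c['mtx'])[0,0])
print(manip.sense())
E
```

```text
scene [ 1.091 -0.756  0.878] [[0.82, 0.57, -0.02], [0.37, -0.56, -0.74], [-0.43, 0.6, -0.68]] 590.0235640385266
side [0.16  0.441 0.613] [[-0.77, -0.64, -0.01], [-0.44, 0.55, -0.71], [0.45, -0.54, -0.71]] 477.4134106854426
wrist [ 0.262 -0.57   0.384] [[0.32, -0.95, -0.0], [-0.92, -0.31, 0.25], [-0.24, -0.08, -0.97]] 396.74939150509044
{'time_s': 0.15, 'joints': array([ 1.22639902,  0.33275402, -0.06471655,  1.46072125,  0.0216418 ,
        1.3498936 , -0.08851287]), 'dq': array([-0.00010692, -0.00159273, -0.00093234, -0.0013222 ,  0.00067206,
       -0.00147148,  0.00048277]), 'tau': array([ 7.19843520e-04, -6.23635125e+01,  2.50153220e-02, -3.90145040e+01,
       -6.10662019e-02,  3.71146656e-02,  1.52335551e-04]), 'eef_pos': array([ 0.19758826, -0.59267832,  0.24693264]), 'orientation': array([ 9.87081302e-01,  1.60219262e-01, -1.25665973e-04, -5.24927934e-04]), 'ft_force': array([-0.48195473,  0.32569168,  0.54695469]), 'wrist_torque': array([-0.01268863, -0.00067702, -0.01005694]), 'gripper_force': 0.0, 'opening': 0.9995154563741478}
```

View pics/scene0.png

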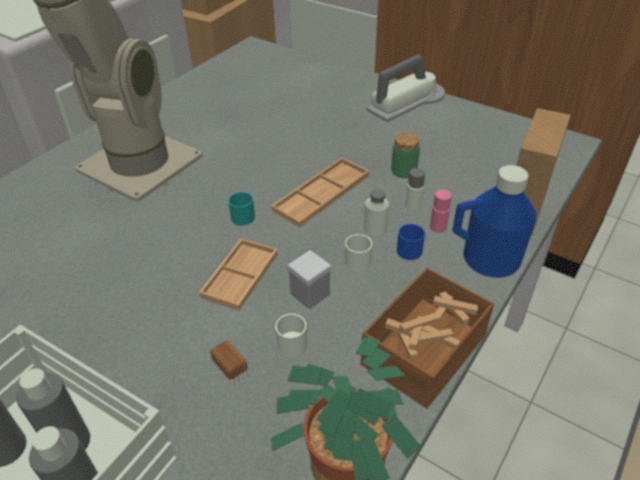

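View pics/side0.png

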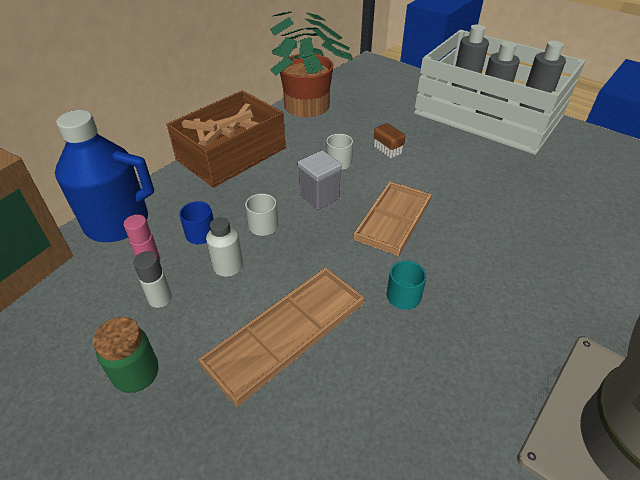

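Scene view: white cups at (358,252) and (291,335), bottle (376,213), white/grey stick (416,188), brush (229,359), wash tray (322,190), stain tray (239,273), tin (309,278) and jar (405,155). Look-alikes to reject are the blue cup (411,241), the teal cup (241,208) and the pink stick (441,211). The side view agrees: cups (262,214) and (340,151), bottle (225,248), stick (152,280), brush (389,139).

```bash
python3 - <<'E'
from h import *
cs,cd=manip.get_calibration('scene'),manip.get_calibration('side')
P={'cupN':((358,243),(262,201),.055),'cupF':((291,323),(340,140),.055),'bottle':((377,194),(220,225),.1),'stick':((417,173),(148,259),.095),
'brush':((229,353),(389,132),.048),'tin':((309,265),(320,161),.085),'jar':((406,141),(121,337),.096),'blue':((411,233),(196,208),.055),'teal':((241,200),(407,270),.055),'pink':((443,194),(136,222),.095)}
for k,(a,b,z) in P.items(): print(k,ray(cs,a,z)[:2].round(3),ray(cd,b,z)[:2].round(3))
T={'wash':([(342,159),(369,175),(302,223),(273,206)],[(201,361),(239,404),(364,298),(326,269)]),'stain':([(241,240),(277,252),(240,307),(202,292)],[(391,183),(432,193),(403,253),(355,238)])}
for k,(A,B) in T.items():
    for c,Q in((cs,A),(cd,B)):
        q=np.array([ray(c,p,.018 )[:2] for p in Q]); print(k,q.round(3).tolist(),q.mean(0).round(3))
a=cv2.imread('pics/scene0.png')[120:400,190:490]; cv2.imwrite('pics/crop1.png',cv2.resize(a,None,fx=2.1,fy=2.1,interpolation=cv2.INTER_CUBIC))
E
```

```text
cupN [0.654 0.002] [ 0.654 -0.001]
cupF [ 0.663 -0.24 ] [ 0.664 -0.244]
bottle [0.632 0.111] [0.625 0.118]
stick [0.665 0.23 ] [0.658 0.232]
brush [ 0.61  -0.348] [ 0.606 -0.343]
tin [ 0.625 -0.128] [ 0.623 -0.128]
jar [0.585 0.327] [0.572 0.337]
blue [0.729 0.088] [0.732 0.087]
teal [ 0.365 -0.023] [ 0.364 -0.023]
pink [0.745 0.193] [0.739 0.195]
wash [[0.439, 0.276], [0.53, 0.256], [0.497, 0.023], [0.408, 0.034]] [0.469 0.147]
wash [[0.512, 0.274], [0.425, 0.284], [0.399, 0.038], [0.483, 0.028]] [0.455 0.156]
stain [[0.42, -0.094], [0.507, -0.081], [0.54, -0.24], [0.453, -0.252]] [ 0.48  -0.167]
stain [[0.525, -0.232], [0.446, -0.255], [0.404, -0.083], [0.489, -0.061]] [ 0.466 -0.158]
```

View pics/crop1.png

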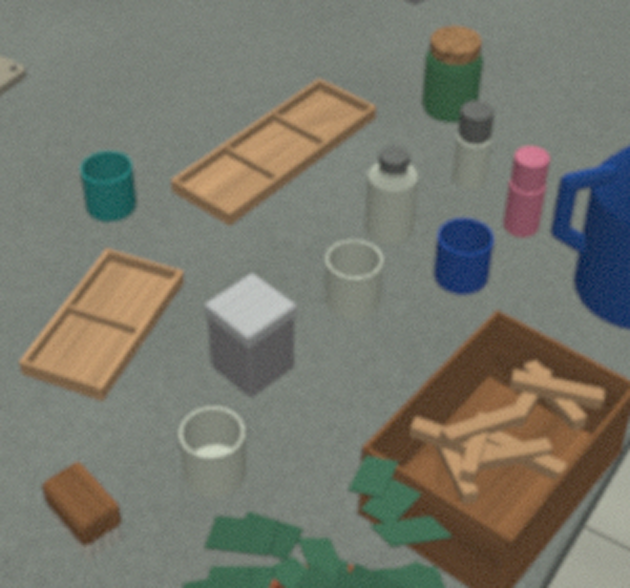

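The crop confirms the choice: two white cups, and the white stick with the grey cap. Next I turn the tool so its y lies along world x, lifting a little, and locate the obstacles.

Emit:
{"method": "play_rows", "body": {
  "grip": [1,1,1,1,1],
  "delta_pos": [
    [0,0,-0.5],
    [0,0,-0.5],
    [0,0,0],
    [0,0,0],
    [0,0,0]
  ],
  "spin": [-1,-1,-1,-1,-1]
}}

```text
time_s: 0.57
eef_pos: [0.1977, -0.5929, 0.2775]
orientation: [0.894, 0.447, 0.0, -0.0]
ft_force: [0.1, -0.0, -0.4]
opening: 0.999
gripper_force: 0.0
```

Emit:
{"method": "play_rows", "body": {
  "grip": [1,1,1,1,1],
  "delta_pos": [
    [0,0,0],
    [0,0,0],
    [0,0,0],
    [0,0,0],
    [0,0,0]
  ],
  "spin": [-1,-1,-1,-1,-1]
}}

```text
time_s: 0.98
eef_pos: [0.1976, -0.5928, 0.2772]
orientation: [0.722, 0.692, 0.0, -0.0]
ft_force: [0.1, 0.6, -0.4]
opening: 1.0
gripper_force: 0.0
```

```bash
cat >> h.py <<'E'
from scipy.spatial.transform import Rotation as Rot
def st():
    s=manip.sense(); M=Rot.from_quat(s['orientation']).as_matrix()
    print('t',round(s['time_s'],2),'tcp',s['eef_pos'].round(4),'yang',np.degrees(np.arctan2(M[1,1],M[0,1])).round(2),'tilt',M[2,2].round(4),'open',round(s['opening'],3),'F',s['ft_force'].round(1),'j',s['joints'].round(2))
    return s,M
def go(x,y,z=None):
    s,M=st(); p=s['eef_pos']; d=np.array([x-p[0],y-p[1],0 if z is None else z-p[2]]); print('rows sum (tool, /30mm):',(M.T@d/.03).round(2))
E
python3 - <<'E'
from h import *
st()
cs,cd=manip.get_calibration('scene'),manip.get_calibration('side')
print('pot base side',ray(cd,(307,112),0),'leaf scene lowest-left',[ray(cs,p,z)[:2].round(2).tolist() for p,z in(((275,440),.15),((278,405),.2),((300,372),.2))])
print('leaf side', [ray(cd,(350,55),z)[:2].round(2).tolist() for z in (.15,.2)], [ray(cd,(275,55),z)[:2].round(2).tolist() for z in (.15,.2)])
print('crate side', [ray(cd,p,z)[:2].round(2).tolist() for p,z in(((418,108),0),((535,147),0),((582,70),.1),((550,45),.2))])
E
```

```text
t 0.98 tcp [ 0.1976 -0.5928  0.2772] yang -2.47 tilt -1.0 open 1.0 F [ 0.1  0.6 -0.4] j [ 1.35  0.33 -0.22  1.41  0.07  1.41  1.08]
pot base side [ 0.8521544  -0.35909348  0.        ] leaf scene lowest-left [[0.81, -0.47], [0.81, -0.45], [0.8, -0.39]]
leaf side [[0.77, -0.41], [0.7, -0.32]] [[0.9, -0.31], [0.82, -0.23]]
crate side [[0.65, -0.55], [0.36, -0.56], [0.36, -0.77], [0.41, -0.61]]
```

Emit:
{"method": "play_rows", "body": {
  "grip": [1,1,1,1,1],
  "delta_pos": [
    [1,0,-0.3],
    [1,0,-0.3],
    [1,0.3,0],
    [1,0.9,0],
    [0.9,0.9,0]
  ],
  "spin": [-0.36,0,0,0,0]
}}

```text
time_s: 1.4
eef_pos: [0.2625, -0.445, 0.2958]
orientation: [0.71, 0.704, -0.0, 0.0]
ft_force: [1.1, -0.2, -0.2]
opening: 1.0
gripper_force: 0.0
```

Emit:
{"method": "play_rows", "body": {
  "grip": [1,1,1,1,1],
  "delta_pos": [
    [0.9,0.9,0],
    [0.9,0.9,0],
    [0.9,0.9,0],
    [0.6,1,0],
    [0,1,0]
  ],
  "spin": [0,0,0,0,0]
}}

```text
time_s: 1.82
eef_pos: [0.4066, -0.3441, 0.2965]
orientation: [0.708, 0.706, 0.0, 0.0]
ft_force: [-0.1, 0.2, 0.3]
opening: 0.999
gripper_force: 0.0
```

Emit:
{"method": "play_rows", "body": {
  "grip": [1,1,1,1,1],
  "delta_pos": [
    [0,1,0],
    [0,1,0.5],
    [0,1,1],
    [0,1,1],
    [0,1,1]
  ],
  "spin": [0,0,0,0,0]
}}

```text
time_s: 2.23
eef_pos: [0.5541, -0.349, 0.1907]
orientation: [0.709, 0.705, -0.0, 0.0]
ft_force: [-0.3, -1.2, 0.3]
opening: 1.001
gripper_force: 0.0
```

```bash
python3 - <<'E'
from h import *
go(.608,-.345)
im,c=snap('wrist','w1.png')
h=cv2.cvtColor(im,cv2.COLOR_BGR2HSV)
m=cv2.inRange(h,(5,100,40),(20,255,220)); m=cv2.morphologyEx(m,cv2.MORPH_OPEN,np.ones((5,5)))
for k in cv2.findContours(m,0,1)[0]:
    if cv2.contourArea(k)<600: continue
    b=cv2.boxPoints(cv2.minAreaRect(k)); q=np.array([ray(c,p,.048)[:2] for p in b]); e=[q[1]-q[0],q[2]-q[1]]
    print(b.mean(0).round(),q.mean(0).round(4),[(np.linalg.norm(v).round(4),np.degrees(np.arctan2(v[1],v[0])).round(1)) for v in e])
E
```

```text
t 2.23 tcp [ 0.5541 -0.349   0.1907] yang -0.35 tilt -1.0 open 1.001 F [-0.3 -1.2  0.3] j [ 0.85  0.48 -0.5   1.43  0.23  1.29  0.34]
rows sum (tool, /30mm): [0.14 1.8  0.  ]
[462. 378.] [ 0.6693 -0.4687] [(np.float64(0.2824), np.float64(-0.3)), (np.float64(0.0195), np.float64(-79.0))]
[546. 320.] [ 0.7301 -0.4194] [(np.float64(0.0274), np.float64(3.8)), (np.float64(0.0605), np.float64(-78.2))]
[ 87. 320.] [ 0.3768 -0.4176] [(np.float64(0.0598), np.float64(80.0)), (np.float64(0.0244), np.float64(-1.4))]
[391. 230.] [ 0.6083 -0.3474] [(np.float64(0.0395), np.float64(76.1)), (np.float64(0.0637), np.float64(-15.2))]
[216.  39.] [ 0.4894 -0.22  ] [(np.float64(0.0787), np.float64(10.2)), (np.float64(0.0611), np.float64(-78.5))]
```

View pics/w1.png

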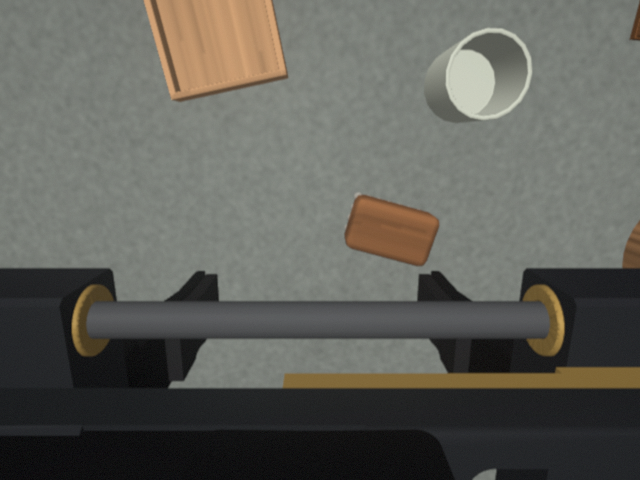

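Brush top is at pixel (391,230), which gives (0.608,-0.347) with size 64x40, long axis at -15°. The sizes match. I'll grip along its length.

Emit:
{"method": "play_rows", "body": {
  "grip": [1,1,1,1,1],
  "delta_pos": [
    [0.05,0.9,0],
    [0,0.9,0],
    [0,0,0.5],
    [0,0,0.5],
    [0,0,0.8]
  ],
  "spin": [0,0,1,1,0.07]
}}

```text
time_s: 2.7
eef_pos: [0.6081, -0.3477, 0.1388]
orientation: [0.793, 0.609, 0.001, 0.001]
ft_force: [0.1, 0.5, 1.1]
opening: 0.998
gripper_force: 0.0
```

Emit:
{"method": "play_rows", "body": {
  "grip": [1,1,1,1,1],
  "delta_pos": [
    [0,0,0.8],
    [0,0,0.6],
    [0,0,0.6],
    [0,0,0.6],
    [0,0,0.4]
  ],
  "spin": [0,0,0,0,0]
}}

```text
time_s: 3.12
eef_pos: [0.6058, -0.3475, 0.0458]
orientation: [0.791, 0.612, -0.001, -0.001]
ft_force: [0.3, -0.3, -0.7]
opening: 1.0
gripper_force: 0.0
```

```bash
python3 - <<'E'
from h import *
go(.608,-.347,.045)
E
```

```text
t 3.12 tcp [ 0.6058 -0.3475  0.0458] yang -14.56 tilt -1.0 open 1.0 F [ 0.3 -0.3 -0.7] j [ 0.74  0.69 -0.41  1.42  0.29  1.1   0.02]
rows sum (tool, /30mm): [0.03 0.07 0.03]
```

Emit:
{"method": "play_rows", "body": {
  "grip": [0,0,0,0,0],
  "delta_pos": [
    [0,0.07,0],
    [0,0,0],
    [0,0,0],
    [0,0,0],
    [0,0,0]
  ],
  "spin": [0,0,0,0,0]
}}

```text
time_s: 3.53
eef_pos: [0.6095, -0.3486, 0.0496]
orientation: [0.791, 0.612, 0.0, 0.001]
ft_force: [-0.2, -1.2, 2.7]
opening: 0.734
gripper_force: 30.0
```

Emit:
{"method": "play_rows", "body": {
  "grip": [0,0,0,0,0],
  "delta_pos": [
    [0,0,0],
    [0,0,-0.5],
    [0,0,-1],
    [0,0,-1],
    [0,0,-1]
  ],
  "spin": [0,0,0,0,0]
}}

```text
time_s: 3.95
eef_pos: [0.6086, -0.3482, 0.1554]
orientation: [0.791, 0.612, -0.0, -0.0]
ft_force: [0.0, -0.7, -1.1]
opening: 0.732
gripper_force: 30.0
```

```bash
python3 - <<'E'
from h import *
s,M=st(); print(s['gripper_force'])
E
```

```text
t 3.95 tcp [ 0.6086 -0.3482  0.1554] yang -14.56 tilt -1.0 open 0.732 F [ 0.  -0.7 -1.1] j [ 0.75  0.59 -0.44  1.32  0.25  1.28  0.05]
29.999719974584877
```

Emit:
{"method": "play_rows", "body": {
  "grip": [0,0,0,0,0],
  "delta_pos": [
    [0,0,-0.7],
    [0,0,-0.7],
    [1,-0.6,-0.6],
    [1,-0.6,-0.6],
    [1,-0.6,-0.6]
  ],
  "spin": [-0.6,-0.5,0,0,0]
}}

```text
time_s: 4.37
eef_pos: [0.5653, -0.2512, 0.2507]
orientation: [0.749, 0.662, 0.0, 0.0]
ft_force: [1.1, 0.1, -0.1]
opening: 0.735
gripper_force: 30.0
```

Emit:
{"method": "play_rows", "body": {
  "grip": [0,0,0,0,0],
  "delta_pos": [
    [1,-0.6,0],
    [1,-0.6,0],
    [1,-0.6,0],
    [1,-0.6,0],
    [1,-0.6,0]
  ],
  "spin": [0,0,0,0,0]
}}

```text
time_s: 4.78
eef_pos: [0.494, -0.091, 0.2501]
orientation: [0.749, 0.663, -0.0, 0.001]
ft_force: [0.5, 0.3, -0.1]
opening: 0.732
gripper_force: 30.0
```

Emit:
{"method": "play_rows", "body": {
  "grip": [0,0,0,0,0],
  "delta_pos": [
    [1,-0.6,0],
    [1,-0.6,0],
    [1,-0.4,0],
    [0.9,0,0],
    [0,0,0]
  ],
  "spin": [0,0,0,0,0]
}}

```text
time_s: 5.2
eef_pos: [0.4612, 0.0351, 0.2507]
orientation: [0.747, 0.665, 0.001, 0.001]
ft_force: [-0.4, 0.3, -1.1]
opening: 0.732
gripper_force: 30.0
```

```bash
python3 - <<'E'
from h import *
go(.472,.232)
im,c=snap('wrist','w2.png')
cv2.imwrite('pics/w2.png',im)
h=cv2.cvtColor(im,cv2.COLOR_BGR2HSV)
m=cv2.inRange(h,(5,60,90),(22,255,255)); m=cv2.morphologyEx(m,cv2.MORPH_OPEN,np.ones((5,5)))
for k in cv2.findContours(m,0,1)[0]:
    if cv2.contourArea(k)<1500: continue
    b=cv2.boxPoints(cv2.minAreaRect(k)); q=np.array([ray(c,p,.018)[:2] for p in b]); e=[q[1]-q[0],q[2]-q[1]]
    print(b.round().tolist(),q.mean(0).round(4),[(np.linalg.norm(v).round(4),np.degrees(np.arctan2(v[1],v[0])).round(1)) for v in e])
E
```

```text
t 5.2 tcp [0.4612 0.0351 0.2507] yang -6.59 tilt -1.0 open 0.732 F [-0.4  0.3 -1.1] j [ 0.58  0.01 -0.75  1.83  0.01  1.3  -0.28]
rows sum (tool, /30mm): [ 6.56 -0.4  -0.  ]
[[219.0, 338.0], [639.0, 338.0], [639.0, 387.0], [219.0, 387.0]] [ 0.56   -0.1391] [(np.float64(0.4331), np.float64(-6.6)), (np.float64(0.0589), np.float64(-85.2))]
[[236.0, 258.0], [399.0, 258.0], [399.0, 301.0], [236.0, 301.0]] [ 0.4542 -0.0338] [(np.float64(0.1591), np.float64(-6.6)), (np.float64(0.0453), np.float64(-93.6))]
[[247.0, 0.0], [352.0, 0.0], [352.0, 218.0], [247.0, 218.0]] [0.4558 0.1223] [(np.float64(0.0878), np.float64(-6.5)), (np.float64(0.1858), np.float64(-95.3))]
```

View pics/w2.png

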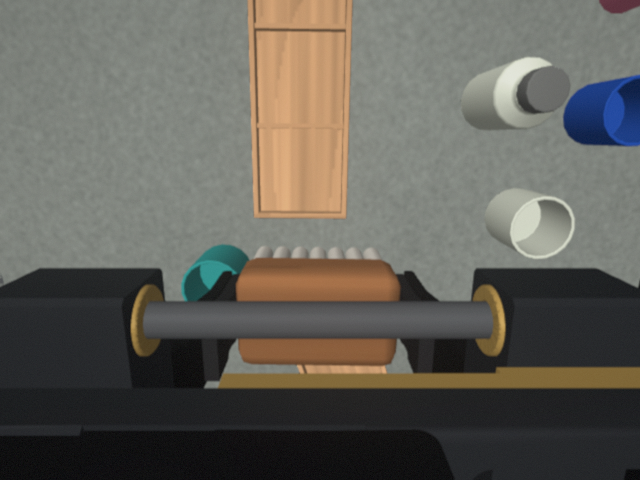

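Brush is held square. The wash tray's near edge is at (300,218) and its dividers at rows 127 and 29. Also visible: bottle (515,93), near cup (530,222), blue cup (605,110), teal cup (213,275).

```bash
python3 - <<'E'
from h import *
c=manip.get_calibration('wrist')
e=ray(c,(300,218),.018)[:2]; d1=ray(c,(300,127),.015)[:2]; d2=ray(c,(300.5,29),.015)[:2]
u=(d2-e)/np.linalg.norm(d2-e); print(e,d1,d2,u,[np.linalg.norm(x-e) for x in(d1,d2)],'expect .085,.167')
u=np.array([np.sin(np.radians(6.55)),np.cos(np.radians(6.55))]); 
cen=[(e+u*.126),(d1+u*.041),(d2-u*.041)]; print(cen); C=np.mean(cen,0); print('C',C,[ (C+u*k).round(4) for k in(-.082,0,.082)])
print('cup rim',ray(c,(535,225),.055),'cap',ray(c,(542,90),.1))
t=C+u*.082; go(t[0],t[1])
E
```

```text
[0.44479619 0.02710826] [0.45523821 0.10989531] [0.4658954 0.1900043] [0.12845259 0.99171565] [np.float64(0.08344298483140494), np.float64(0.16425680842800774)] expect .085,.167
[array([0.45916903, 0.15228582]), array([0.45991509, 0.15062769]), array([0.46121852, 0.14927192])]
C [0.46010088 0.15072848] [array([0.4507, 0.0693]), array([0.4601, 0.1507]), array([0.4695, 0.2322])]
cup rim [0.647271   0.00491186 0.055     ] cap [0.62622387 0.11281039 0.1       ]
t 5.25 tcp [0.4615 0.0323 0.2504] yang -6.7 tilt -1.0 open 0.737 F [-0.1 -1.3 -1.1] j [ 0.58  0.01 -0.74  1.83  0.01  1.3  -0.28]
rows sum (tool, /30mm): [ 6.65 -0.51 -0.01]
```

Emit:
{"method": "play_rows", "body": {
  "grip": [0,0,0,0,0],
  "delta_pos": [
    [1,-0.1,0],
    [1,-0.1,0],
    [1,-0.1,0],
    [1,-0.1,0],
    [1,-0.1,0.3]
  ],
  "spin": [0,0,0,0,0]
}}

```text
time_s: 5.67
eef_pos: [0.4661, 0.1806, 0.242]
orientation: [0.75, 0.662, 0.001, 0.001]
ft_force: [-0.2, -0.3, -0.9]
opening: 0.731
gripper_force: 30.0
```

Emit:
{"method": "play_rows", "body": {
  "grip": [0,0,0,0,0],
  "delta_pos": [
    [1,0,0.5],
    [0.65,0,1],
    [0,0,1],
    [0,0,1],
    [0,0,1]
  ],
  "spin": [0,0,0,0,0]
}}

```text
time_s: 6.08
eef_pos: [0.4717, 0.2284, 0.104]
orientation: [0.749, 0.662, -0.0, 0.0]
ft_force: [0.8, -1.1, -1.1]
opening: 0.731
gripper_force: 30.0
```

Emit:
{"method": "play_rows", "body": {
  "grip": [0,0,0,0,0],
  "delta_pos": [
    [0,0,0.6],
    [0,0,0.5],
    [0,0,0.3],
    [0,0,0.2],
    [0,0,0]
  ],
  "spin": [0,0,0,0,0]
}}

```text
time_s: 6.5
eef_pos: [0.4713, 0.2284, 0.0566]
orientation: [0.749, 0.662, -0.001, 0.0]
ft_force: [-0.9, -0.6, -0.5]
opening: 0.736
gripper_force: 30.0
```

```bash
python3 - <<'E'
from h import *
go(.4695,.2322,.053)
im,c=snap('wrist'); cv2.imwrite('pics/w3.png',im[:320])
E
```

```text
t 6.5 tcp [0.4713 0.2284 0.0566] yang -7.05 tilt -1.0 open 0.736 F [-0.9 -0.6 -0.5] j [ 0.17  0.44 -0.83  1.89  0.39  0.98 -0.96]
rows sum (tool, /30mm): [ 0.12 -0.08  0.12]
```

View pics/w3.png

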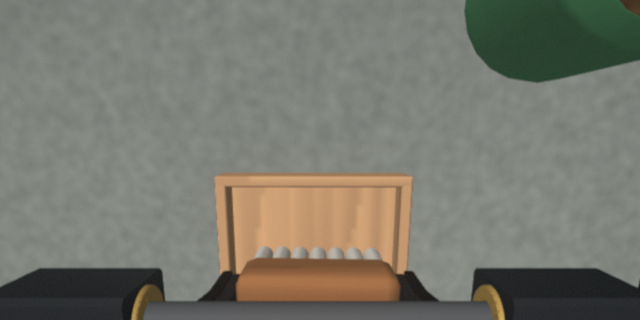

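Brush is centred in the end section (tray rim (215–412, 180), brush (318,270)). I'll lower it gently and check the contact force.

Emit:
{"method": "play_rows", "body": {
  "grip": [0,0,0,0],
  "delta_pos": [
    [0.1,-0.07,0.08],
    [0,0,0.06],
    [0,0,0.04],
    [0,0,0]
  ],
  "spin": [0,0,0,0]
}}

```text
time_s: 6.88
eef_pos: [0.4699, 0.2334, 0.0544]
orientation: [0.749, 0.663, 0.0, 0.001]
ft_force: [-10.2, -5.0, 27.3]
opening: 0.731
gripper_force: 30.0
```

Emit:
{"method": "play_rows", "body": {
  "grip": [0,0.9,1,1,1],
  "delta_pos": [
    [0,0,-0.06],
    [0,0,0],
    [0,0,0],
    [0,0,0],
    [0,0,0]
  ],
  "spin": [0,0,0,0,0]
}}

```text
time_s: 7.3
eef_pos: [0.4695, 0.2324, 0.0535]
orientation: [0.749, 0.663, 0.0, 0.0]
ft_force: [0.2, 0.3, 0.5]
opening: 0.944
gripper_force: 0.0
```

Emit:
{"method": "play_rows", "body": {
  "grip": [1,1,1,1,1],
  "delta_pos": [
    [0,0,-0.5],
    [0,0,-1],
    [0,0,-1],
    [0,0,-1],
    [-1,0,-1]
  ],
  "spin": [0,0,0,0,0]
}}

```text
time_s: 7.72
eef_pos: [0.4651, 0.2079, 0.1898]
orientation: [0.747, 0.665, 0.001, -0.001]
ft_force: [0.9, -1.0, 0.0]
opening: 1.0
gripper_force: 0.0
```

Emit:
{"method": "play_rows", "body": {
  "grip": [1,1,1,1,1],
  "delta_pos": [
    [-1,0.9,-0.5],
    [-1,0.9,0],
    [-1,0.9,0],
    [-1,0.9,0],
    [0,1,0]
  ],
  "spin": [0,0,0,0,0]
}}

```text
time_s: 8.13
eef_pos: [0.5887, 0.0602, 0.2022]
orientation: [0.752, 0.66, -0.002, 0.002]
ft_force: [1.0, 0.5, 0.9]
opening: 1.001
gripper_force: 0.0
```

```bash
python3 - <<'E'
from h import *
go(.627,.114)
im,c=snap('side'); cv2.imwrite('pics/s2.png',im[100:420,60:480])
im,c=snap('wrist'); cv2.imwrite('pics/w4.png',im)
E
```

```text
t 8.13 tcp [0.5887 0.0602 0.2022] yang -7.47 tilt -1.0 open 1.001 F [1.  0.5 0.9] j [ 0.44  0.39 -0.78  1.58  0.29  1.29 -0.52]
rows sum (tool, /30mm): [ 1.95  1.03 -0.01]
```

View pics/s2.png

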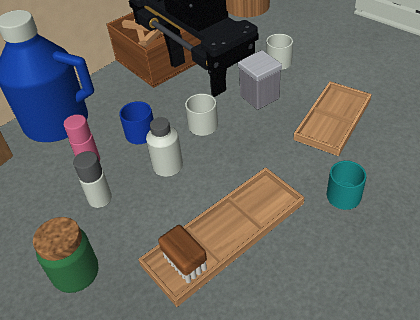

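View pics/w4.png

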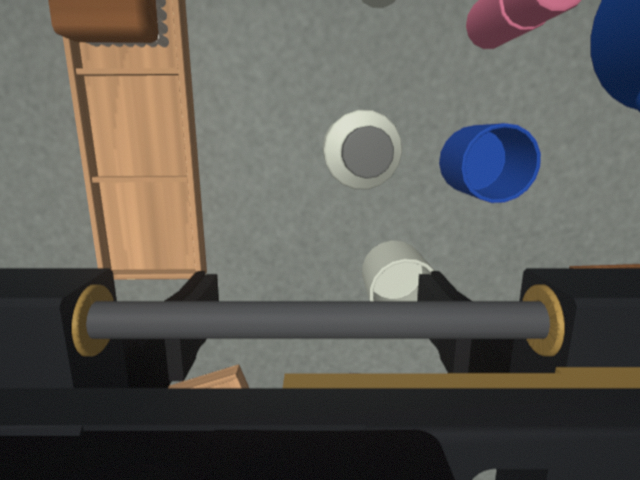

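Brush stands in the tray. Wrist view: bottle shoulder at (362,149), cap at (368,152), blue cup (490,162), white cup (400,275).

```bash
python3 - <<'E'
from h import *
c=manip.get_calibration('wrist')
print(ray(c,(368,152),.1),ray(c,(362,149),.072), ray(c,(490,162),.055))
go(.626,.113)
E
```

```text
[0.62761988 0.11992257 0.1       ] [0.62718217 0.12085208 0.072     ] [0.71737109 0.09977839 0.055     ]
t 8.23 tcp [0.5903 0.0647 0.2011] yang -7.35 tilt -1.0 open 1.002 F [-1.1  0.7 -0.5] j [ 0.44  0.4  -0.79  1.58  0.29  1.29 -0.52]
rows sum (tool, /30mm): [ 1.75  0.97 -0.  ]
```

Emit:
{"method": "play_rows", "body": {
  "grip": [0.8,0.8,0.8,0.8,0.8],
  "delta_pos": [
    [1,0.5,0],
    [0.9,0.5,0],
    [0,0,0.5],
    [0,0,0.7],
    [0,0,0]
  ],
  "spin": [0,0,0,0,0]
}}

```text
time_s: 8.65
eef_pos: [0.6221, 0.1219, 0.1626]
orientation: [0.748, 0.663, -0.002, -0.002]
ft_force: [0.5, -1.8, -1.1]
opening: 0.815
gripper_force: 0.0
```

```bash
python3 - <<'E'
from h import *
go(.627,.118,.068)
im,c=snap('wrist')
g=cv2.GaussianBlur(im,(5,5),0); h=cv2.cvtColor(g,cv2.COLOR_BGR2HSV)
# cap: dark grey, low saturation, in the upper middle
m=cv2.inRange(g,(60,60,60),(125,125,125))&cv2.inRange(h,(0,0,0),(180,30,125)); cv2.imwrite('pics/m.png',m)
cv2.imwrite('pics/w5.png',im)
E
```

```text
t 8.65 tcp [0.6221 0.1219 0.1626] yang -6.89 tilt -1.0 open 0.815 F [ 0.5 -1.8 -1.1] j [ 0.3   0.53 -0.77  1.5   0.37  1.27 -0.63]
rows sum (tool, /30mm): [-0.1   0.19  3.15]
```

View pics/w5.png

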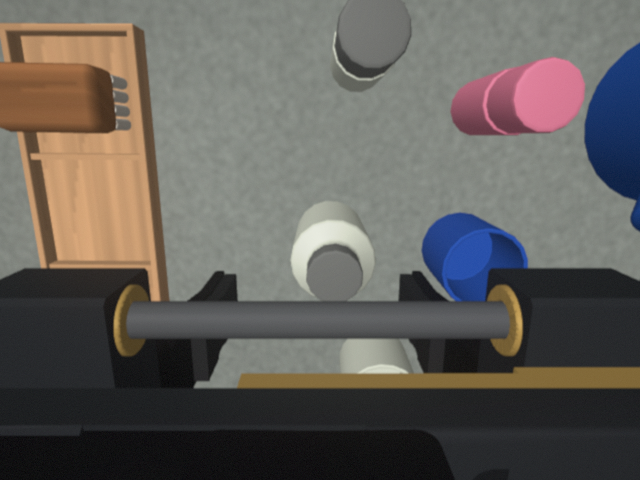

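Wrist view: bottle cap at (334,274), stick cap at (374,30), pink stick (525,97), blue cup (475,255). The right finger clears the blue cup.

```bash
python3 - <<'E'
from h import *
c=manip.get_calibration('wrist')
p=ray(c,(334,274),.1); print(p,ray(c,(333,252),.072),'stick',ray(c,(375,31),.095),'blue',ray(c,(484,264),.055))
go(p[0],p[1],.068)
E
```

```text
[0.63120662 0.11695681 0.1       ] [0.63204455 0.12093866 0.072     ] stick [0.66393006 0.23427423 0.095     ] blue [0.72905976 0.09605713 0.055     ]
t 8.7 tcp [0.6227 0.1215 0.1646] yang -6.94 tilt -1.0 open 0.805 F [ 0.1 -0.2  0. ] j [ 0.3   0.52 -0.77  1.5   0.37  1.27 -0.63]
rows sum (tool, /30mm): [-0.11  0.31  3.22]
```

Emit:
{"method": "play_rows", "body": {
  "grip": [0.8,0.8,0.8,0.8,0.8],
  "delta_pos": [
    [-0.08,0.27,0.2],
    [0,0,0.8],
    [0,0,0.8],
    [0,0,0.8],
    [0,0,0.6]
  ],
  "spin": [0,0,0,0,0]
}}

```text
time_s: 9.12
eef_pos: [0.6325, 0.117, 0.0698]
orientation: [0.749, 0.662, 0.0, 0.0]
ft_force: [-0.2, -0.3, -0.1]
opening: 0.799
gripper_force: 0.0
```

Emit:
{"method": "play_rows", "body": {
  "grip": [0.8,0,0,0,0],
  "delta_pos": [
    [0,0,0],
    [0,0,0],
    [0,0,0],
    [0,0,0],
    [0,0,0]
  ],
  "spin": [0,0,0,0,0]
}}

```text
time_s: 9.53
eef_pos: [0.6326, 0.1181, 0.0722]
orientation: [0.749, 0.663, 0.001, 0.001]
ft_force: [-1.1, -0.0, 7.7]
opening: 0.586
gripper_force: 30.0
```

```bash
python3 - <<'E'
from h import *
s,M=st(); print(s['gripper_force'])
E
```

```text
t 9.53 tcp [0.6326 0.1181 0.0722] yang -7.01 tilt -1.0 open 0.586 F [-1.1 -0.   7.7] j [ 0.27  0.63 -0.72  1.56  0.45  1.12 -0.67]
30.044513034517877
```

Emit:
{"method": "play_rows", "body": {
  "grip": [0,0,0,0,0],
  "delta_pos": [
    [0,0,0],
    [0,0,-0.5],
    [0,0,-1],
    [0,0,-1],
    [0,0,-0.5]
  ],
  "spin": [0,0,0,0,0]
}}

```text
time_s: 9.95
eef_pos: [0.6331, 0.1186, 0.1655]
orientation: [0.749, 0.663, 0.002, 0.001]
ft_force: [0.4, -0.1, -1.5]
opening: 0.59
gripper_force: 30.0
```

Emit:
{"method": "play_rows", "body": {
  "grip": [0,0,0,0,0],
  "delta_pos": [
    [0.1,-0.8,0],
    [0.1,-1,0],
    [0.1,-1,0],
    [0.1,-1,0],
    [0,-1,0]
  ],
  "spin": [0,0,0,0,0]
}}

```text
time_s: 10.37
eef_pos: [0.4891, 0.1482, 0.1613]
orientation: [0.749, 0.663, 0.0, 0.0]
ft_force: [0.4, 0.6, -0.3]
opening: 0.585
gripper_force: 30.0
```

Emit:
{"method": "play_rows", "body": {
  "grip": [0,0,0,0,0],
  "delta_pos": [
    [0,-0.8,0],
    [0,-0.2,0],
    [0,0,0.5],
    [0,0,0.7],
    [0,0,0.7]
  ],
  "spin": [0,0,0,0,0]
}}

```text
time_s: 10.78
eef_pos: [0.4619, 0.1509, 0.1044]
orientation: [0.749, 0.663, 0.001, 0.001]
ft_force: [0.2, -0.3, -2.1]
opening: 0.591
gripper_force: 30.0
```

```bash
python3 - <<'E'
from h import *
go(.4601,.1507,.081)
E
```

```text
t 10.78 tcp [0.4619 0.1509 0.1044] yang -7.02 tilt -1.0 open 0.591 F [ 0.2 -0.3 -2.1] j [ 0.38  0.27 -0.87  1.95  0.25  1.02 -0.73]
rows sum (tool, /30mm): [-0.01 -0.06  0.78]
```

Emit:
{"method": "play_rows", "body": {
  "grip": [0,0,0,0,0],
  "delta_pos": [
    [0,-0.05,0.4],
    [0,0,0.3],
    [0,0,0.1],
    [0,0,0.08],
    [0,0,0]
  ],
  "spin": [0,0,0,0,0]
}}

```text
time_s: 11.2
eef_pos: [0.4597, 0.1514, 0.0776]
orientation: [0.749, 0.663, 0.0, 0.0]
ft_force: [-0.5, -0.7, -2.0]
opening: 0.591
gripper_force: 30.0
```

Emit:
{"method": "play_rows", "body": {
  "grip": [0,0,0],
  "delta_pos": [
    [0,0,0.06],
    [0,0,0.04],
    [0,0,0]
  ],
  "spin": [0,0,0]
}}

```text
time_s: 11.45
eef_pos: [0.4598, 0.1518, 0.0768]
orientation: [0.749, 0.663, -0.0, 0.001]
ft_force: [-13.2, -4.6, 30.9]
opening: 0.59
gripper_force: 30.0
```

Emit:
{"method": "play_rows", "body": {
  "grip": [0,0.8,0.85,0.85,0.85],
  "delta_pos": [
    [0,0,-0.05],
    [0,0,0],
    [0,0,0],
    [0,0,0],
    [0,0,-0.2]
  ],
  "spin": [0,0,0,0,0]
}}

```text
time_s: 11.87
eef_pos: [0.4588, 0.1509, 0.0811]
orientation: [0.749, 0.663, -0.001, -0.0]
ft_force: [-0.2, -0.2, 0.0]
opening: 0.797
gripper_force: 0.0
```

Emit:
{"method": "play_rows", "body": {
  "grip": [0.85,0.85,0.85,0.85,0.85],
  "delta_pos": [
    [0,0,-1],
    [0,0,-1],
    [0,0,-1],
    [0,0,-0.8],
    [0,0.5,0]
  ],
  "spin": [0,0,0,0,0]
}}

```text
time_s: 12.28
eef_pos: [0.4748, 0.1512, 0.2011]
orientation: [0.748, 0.663, 0.003, 0.002]
ft_force: [0.7, 0.5, 0.6]
opening: 0.849
gripper_force: 0.0
```

Emit:
{"method": "play_rows", "body": {
  "grip": [0.75,0.75,0.75,0.75,0.75],
  "delta_pos": [
    [0,1,0],
    [0,1,0],
    [0,1,0],
    [0,1,0],
    [0,1,0]
  ],
  "spin": [0,0,0,0,0]
}}

```text
time_s: 12.7
eef_pos: [0.6244, 0.1306, 0.1956]
orientation: [0.749, 0.662, -0.0, -0.0]
ft_force: [0.3, 1.0, 1.1]
opening: 0.753
gripper_force: 0.0
```

```bash
python3 - <<'E'
from h import *
go(.662,.233)
im,c=snap('side'); cv2.imwrite('pics/s3.png',im[100:420,60:480])
im,c=snap('wrist'); cv2.imwrite('pics/w6.png',im)
a=np.vstack([cv2.resize(cv2.imread('pics/s3.png'),(480,366)),im[:230,:480]]); cv2.imwrite('pics/v1.png',a)
E
```

```text
t 12.7 tcp [0.6244 0.1306 0.1956] yang -7.03 tilt -1.0 open 0.753 F [0.3 1.  1.1] j [ 0.3   0.51 -0.8   1.46  0.37  1.33 -0.64]
rows sum (tool, /30mm): [ 3.54  0.83 -0.  ]
```

View pics/v1.png

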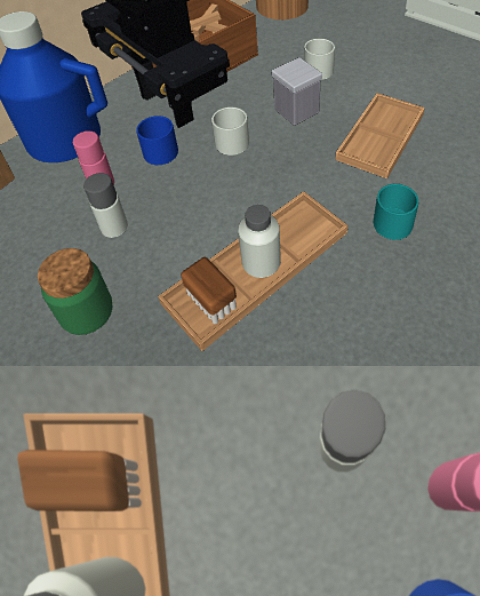

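Bottle stands in the middle section. The stick's cap is at wrist pixel (353,59).

```bash
python3 - <<'E'
from h import *
c=manip.get_calibration('wrist')
p=ray(c,(353,59),.095); print(p); go(p[0],p[1],.068)
E
```

```text
[0.65953541 0.2358109  0.095     ]
t 12.8 tcp [0.6261 0.1291 0.1944] yang -7.21 tilt -1.0 open 0.749 F [-0.5 -0.3  0.1] j [ 0.3   0.52 -0.8   1.46  0.37  1.33 -0.64]
rows sum (tool, /30mm): [3.67 0.66 4.22]
```

Emit:
{"method": "play_rows", "body": {
  "grip": [0.72,0.72,0.72,0.72,0.72],
  "delta_pos": [
    [1,0.2,0],
    [1,0.2,0],
    [1,0.2,0],
    [0.6,0.12,0.4],
    [0,0,0.6]
  ],
  "spin": [0,0,0,0,0]
}}

```text
time_s: 13.22
eef_pos: [0.6571, 0.242, 0.1673]
orientation: [0.747, 0.665, 0.002, -0.001]
ft_force: [-0.4, 0.7, 0.1]
opening: 0.721
gripper_force: 0.0
```

```bash
python3 - <<'E'
from h import *
im,c=snap('wrist')
q=proj(c,(.661,.234,.095)); print(q)
x,y=q.round().astype(int); w=im[max(0,y-60):y+60,x-60:x+60]
h=cv2.cvtColor(cv2.GaussianBlur(w,(5,5),0),cv2.COLOR_BGR2GRAY); print(h[::10,::8])
go(.661,.234,.066)
E
```

```text
[325.36062569 276.8790742 ]
[[135 137 137 143 142 135 178 173 160 141 141 136 139 138 140]
 [134 135 142 144 140 173 178 176 175 143 117 141 141 139 136]
 [143 140 136 141 139 196 102  94  90  82 153 135 137 136 136]
 [137 136 141 136 140  96 105 125 124 115  78 142 141 137 139]
 [138 139 138 137 150 121 119 119 118 118 117  96 137 139 136]
 [143 136 133 134 124 118 117 118 117 115 115 114 135 136 137]
 [140 139 140 137 125 117 116 116 115 114 114 113 131 134 140]
 [136 135 137 135 137 115 115 115 114 113 113 107 139 134 137]
 [136 140 136 141 138 136 115 113 113 111 115 136 134 141 135]
 [ 87  87  87  87  87  87  87  87  87  87  87  87  86  86  86]
 [101 101 101 101 101 101 101 101 100 100 101 100  99 100  99]
 [ 91  90  91  90  91  91  90  91  91  91  91  91  90  91  90]]
t 13.27 tcp [0.6557 0.2385 0.162 ] yang -6.76 tilt -1.0 open 0.721 F [-1.8 -0.7 -3.8] j [ 0.08  0.67 -0.77  1.31  0.45  1.34 -0.8 ]
rows sum (tool, /30mm): [-0.13  0.21  3.2 ]
```

Emit:
{"method": "play_rows", "body": {
  "grip": [0.72,0.72,0.72,0.72,0.72],
  "delta_pos": [
    [-0.1,0.22,0.2],
    [0,0,0.8],
    [0,0,0.8],
    [0,0,0.8],
    [0,0,0.6]
  ],
  "spin": [0,0,0,0,0]
}}

```text
time_s: 13.68
eef_pos: [0.6642, 0.2296, 0.0686]
orientation: [0.75, 0.662, -0.0, 0.0]
ft_force: [-0.3, 0.1, 0.2]
opening: 0.725
gripper_force: 0.0
```

Emit:
{"method": "play_rows", "body": {
  "grip": [0.72,0,0,0,0],
  "delta_pos": [
    [0,0,0],
    [0,0,0],
    [0,0,0],
    [0,0,0],
    [0,0,0]
  ],
  "spin": [0,0,0,0,0]
}}

```text
time_s: 14.1
eef_pos: [0.6646, 0.232, 0.0714]
orientation: [0.749, 0.662, 0.001, 0.001]
ft_force: [0.9, -0.9, 0.8]
opening: 0.498
gripper_force: 0.0
```

Emit:
{"method": "play_rows", "body": {
  "grip": [0,0,0,0,0],
  "delta_pos": [
    [0,0,0],
    [0,0,0],
    [0,0,-0.5],
    [0,0,-1],
    [0,0,-1]
  ],
  "spin": [0,0,0,0,0]
}}

```text
time_s: 14.52
eef_pos: [0.6631, 0.2316, 0.1455]
orientation: [0.749, 0.663, -0.001, -0.0]
ft_force: [0.1, -0.4, 0.2]
opening: 0.427
gripper_force: 29.9
```

```bash
python3 - <<'E'
from h import *
go(.5,-.15)
E
```

```text
t 14.52 tcp [0.6631 0.2316 0.1455] yang -6.98 tilt -1.0 open 0.427 F [ 0.1 -0.4  0.2] j [ 0.08  0.69 -0.76  1.32  0.47  1.32 -0.79]
rows sum (tool, /30mm): [-13.29  -3.85   0.02]
```

Emit:
{"method": "play_rows", "body": {
  "grip": [0,0,0,0,0],
  "delta_pos": [
    [0,0,-1],
    [0,-0.3,-1],
    [-0.8,-0.3,-0.8],
    [-1,-0.3,-0.7],
    [-1,-0.3,0]
  ],
  "spin": [0,0,0,0,0]
}}

```text
time_s: 14.93
eef_pos: [0.6182, 0.1542, 0.2554]
orientation: [0.748, 0.663, 0.003, 0.001]
ft_force: [1.6, -0.3, 0.8]
opening: 0.429
gripper_force: 29.9
```

Emit:
{"method": "play_rows", "body": {
  "grip": [0,0,0,0,0],
  "delta_pos": [
    [-1,-0.3,0],
    [-1,-0.3,0],
    [-1,-0.3,0],
    [-1,-0.3,0],
    [-1,-0.3,0]
  ],
  "spin": [0,0,0,0,0]
}}

```text
time_s: 15.35
eef_pos: [0.5539, 0.0085, 0.2506]
orientation: [0.749, 0.663, 0.0, 0.0]
ft_force: [0.2, -0.0, -0.5]
opening: 0.427
gripper_force: 29.9
```

Emit:
{"method": "play_rows", "body": {
  "grip": [0,0,0,0,0],
  "delta_pos": [
    [-1,-0.3,0],
    [-1,-0.3,0],
    [-1,-0.3,0],
    [-1,-0.3,0],
    [-1,-0.3,0]
  ],
  "spin": [0,0,0,0,0]
}}

```text
time_s: 15.77
eef_pos: [0.4911, -0.1348, 0.2508]
orientation: [0.749, 0.663, 0.0, 0.001]
ft_force: [-0.5, -0.3, -0.1]
opening: 0.429
gripper_force: 29.9
```

Emit:
{"method": "play_rows", "body": {
  "grip": [0,0,0,0,0],
  "delta_pos": [
    [-1,0,0],
    [-1,0,0],
    [-1,0,0],
    [-1,0,0],
    [-1,0,0]
  ],
  "spin": [0,0,0,0,0]
}}

```text
time_s: 16.18
eef_pos: [0.4733, -0.2838, 0.2508]
orientation: [0.749, 0.663, -0.0, 0.001]
ft_force: [0.2, -0.1, 0.7]
opening: 0.427
gripper_force: 29.9
```

Emit:
{"method": "play_rows", "body": {
  "grip": [0,0,0,0],
  "delta_pos": [
    [0,0,0],
    [0,0,0],
    [0,0,0],
    [0,0,0]
  ],
  "spin": [-1,-1,-0.87,0]
}}

```text
time_s: 16.52
eef_pos: [0.4737, -0.2825, 0.2505]
orientation: [0.622, 0.783, 0.0, 0.0]
ft_force: [-0.2, -0.2, -1.0]
opening: 0.43
gripper_force: 29.9
```

```bash
python3 - <<'E'
from h import *
go(.473,-.163)
im,c=snap('wrist','w7.png')
h=cv2.cvtColor(im,cv2.COLOR_BGR2HSV)
m=cv2.inRange(h,(5,60,90),(22,255,255)); m[255:]=0; m=cv2.morphologyEx(m,cv2.MORPH_OPEN,np.ones((5,5)))
for k in cv2.findContours(m,0,1)[0]:
    if cv2.contourArea(k)<1500: continue
    b=cv2.boxPoints(cv2.minAreaRect(k)); q=np.array([ray(c,p,.018)[:2] for p in b]); e=[q[1]-q[0],q[2]-q[1]]
    print(b.round().tolist(),q.mean(0).round(4),[(np.linalg.norm(v).round(4),np.degrees(np.arctan2(v[1],v[0])).round(1)) for v in e])
E
```

```text
t 16.52 tcp [ 0.4737 -0.2825  0.2505] yang 13.04 tilt -1.0 open 0.43 F [-0.2 -0.2 -1. ] j [ 1.04  0.23 -0.68  1.63  0.15  1.34  0.57]
rows sum (tool, /30mm): [ 3.89  0.88 -0.  ]
[[294.0, 175.0], [298.0, -2.0], [403.0, 0.0], [400.0, 177.0]] [ 0.4774 -0.1731] [(np.float64(0.147), np.float64(101.1)), (np.float64(0.0878), np.float64(12.1))]
```

View pics/w7.png

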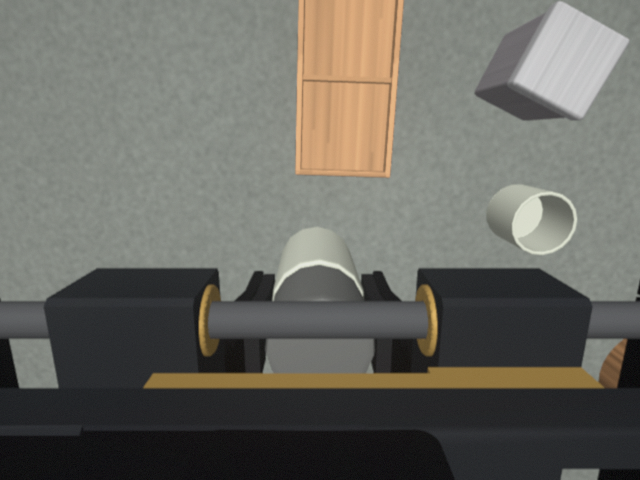

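Stain tray: near edge centre at (343,175), divider centre at (347,80). Far cup rim at (545,222), tin at (570,60).

```bash
python3 - <<'E'
from h import *
c=manip.get_calibration('wrist')
e=ray(c,(343,175.5),.018)[:2]; d=ray(c,(347,80),.015)[:2]; u=(d-e)/np.linalg.norm(d-e)
print(e,d,u,np.linalg.norm(d-e),'exp .085',np.degrees(np.arctan2(u[1],u[0]))-90)
C=d; print('sections',C-u*.041,C+u*.041,'edge based',e+u*.044,e+u*.126,'cup',ray(c,(546,222),.055))
t=C+u*.041; go(t[0],t[1],.085)
E
```

```text
[ 0.4903259 -0.2450193] [ 0.47433466 -0.16327746] [-0.19199153  0.98139658] 0.08329134082319288 exp .085 11.069030710263448
sections [ 0.48220632 -0.20351472] [ 0.46646301 -0.1230402 ] edge based [ 0.48187827 -0.20183785] [ 0.46613496 -0.12136333] cup [ 0.66649639 -0.24222976  0.055     ]
t 16.57 tcp [ 0.4737 -0.2825  0.2504] yang 12.66 tilt -1.0 open 0.426 F [ 0.1 -0.5  0.2] j [ 1.04  0.23 -0.68  1.63  0.15  1.34  0.56]
rows sum (tool, /30mm): [5.24 0.93 5.51]
```

Emit:
{"method": "play_rows", "body": {
  "grip": [0,0,0,0,0],
  "delta_pos": [
    [1,0.2,0],
    [1,0.2,0],
    [1,0.2,0],
    [1,0.2,0],
    [1,0.13,0]
  ],
  "spin": [0,0,0,0,0]
}}

```text
time_s: 16.98
eef_pos: [0.4678, -0.1284, 0.2502]
orientation: [0.626, 0.78, -0.0, 0.0]
ft_force: [0.9, 1.5, 0.6]
opening: 0.423
gripper_force: 29.9
```

Emit:
{"method": "play_rows", "body": {
  "grip": [0,0,0,0,0],
  "delta_pos": [
    [0.25,0,0.5],
    [0,0,1],
    [0,0,1],
    [0,0,1],
    [0,0,1]
  ],
  "spin": [0,0,0,0,0]
}}

```text
time_s: 17.4
eef_pos: [0.4662, -0.1228, 0.1141]
orientation: [0.626, 0.78, -0.0, 0.001]
ft_force: [1.0, 0.3, -0.2]
opening: 0.425
gripper_force: 29.9
```

Emit:
{"method": "play_rows", "body": {
  "grip": [0,0,0,0],
  "delta_pos": [
    [0,0,0.6],
    [0,0,0.3],
    [0,0,0.1],
    [0,0,0]
  ],
  "spin": [0,0,0,0]
}}

```text
time_s: 17.73
eef_pos: [0.4664, -0.1229, 0.085]
orientation: [0.625, 0.781, 0.0, 0.0]
ft_force: [-0.3, 0.2, -0.4]
opening: 0.424
gripper_force: 29.9
```

```bash
python3 - <<'E'
from h import *
go(.4663,-.1222,.0755)
E
```

```text
t 17.73 tcp [ 0.4664 -0.1229  0.085 ] yang 12.65 tilt -1.0 open 0.424 F [-0.3  0.2 -0.4] j [ 0.86  0.27 -0.77  1.98  0.23  0.98  0.2 ]
rows sum (tool, /30mm): [0.02 0.   0.32]
```

Emit:
{"method": "play_rows", "body": {
  "grip": [0,0,0,0,0],
  "delta_pos": [
    [0,0,0.15],
    [0,0,0.1],
    [0,0,0.06],
    [0,0,0],
    [0,0,0]
  ],
  "spin": [0,0,0,0,0]
}}

```text
time_s: 18.15
eef_pos: [0.4665, -0.1232, 0.0757]
orientation: [0.624, 0.781, 0.0, 0.0]
ft_force: [0.6, 0.7, 1.2]
opening: 0.425
gripper_force: 29.9
```

Emit:
{"method": "play_rows", "body": {
  "grip": [0,0,0],
  "delta_pos": [
    [0,0,0.04],
    [0,0,0.02],
    [0,0,0]
  ],
  "spin": [0,0,0]
}}

```text
time_s: 18.4
eef_pos: [0.4667, -0.1234, 0.0754]
orientation: [0.625, 0.781, -0.001, 0.001]
ft_force: [-8.3, 0.6, 24.8]
opening: 0.426
gripper_force: 30.1
```

Emit:
{"method": "play_rows", "body": {
  "grip": [0,0.8,0.8,0.8,0.8],
  "delta_pos": [
    [0,0,-0.04],
    [0,0,0],
    [0,0,0],
    [0,0,0],
    [0,0,-0.2]
  ],
  "spin": [0,0,0,0,0]
}}

```text
time_s: 18.82
eef_pos: [0.4654, -0.1228, 0.0799]
orientation: [0.624, 0.781, -0.0, -0.001]
ft_force: [-0.8, -0.2, -0.4]
opening: 0.644
gripper_force: 0.0
```

Emit:
{"method": "play_rows", "body": {
  "grip": [0.8,0.8,0.8,0.9,1],
  "delta_pos": [
    [0,0,-1],
    [0,0,-1],
    [0,0,-1],
    [0,0,-0.8],
    [-0.9,0,0]
  ],
  "spin": [0,0,0,0,0]
}}

```text
time_s: 19.23
eef_pos: [0.4746, -0.1453, 0.2003]
orientation: [0.622, 0.783, 0.001, 0.003]
ft_force: [1.0, -0.2, 1.6]
opening: 0.876
gripper_force: 0.0
```

Emit:
{"method": "play_rows", "body": {
  "grip": [1,1,1,1,1],
  "delta_pos": [
    [-0.9,0.8,0],
    [-0.9,0.9,0],
    [-0.9,0.9,0],
    [-0.9,0.9,0],
    [-0.8,1,0]
  ],
  "spin": [0,0,0,0,0]
}}

```text
time_s: 19.65
eef_pos: [0.6336, -0.2507, 0.1945]
orientation: [0.625, 0.78, -0.001, -0.0]
ft_force: [0.6, -1.0, 0.5]
opening: 0.998
gripper_force: 0.0
```

Emit:
{"method": "play_rows", "body": {
  "grip": [1,1,1,1],
  "delta_pos": [
    [0,1,0],
    [0,0,0.5],
    [0,0,0.5],
    [0,0,0]
  ],
  "spin": [0,0,0,0]
}}

```text
time_s: 19.98
eef_pos: [0.6611, -0.241, 0.1613]
orientation: [0.624, 0.781, -0.001, -0.002]
ft_force: [-1.2, -0.4, -1.9]
opening: 1.001
gripper_force: 0.0
```

```bash
python3 - <<'E'
from h import *
go(.6655,-.242,.05)
im,c=snap('side'); a=im[100:300,280:520]; a=cv2.resize(a,(600,500))
im,c=snap('wrist','w8.png'); cv2.imwrite('pics/v2.png',np.vstack([cv2.resize(a,(480,300)),im[:300,80:560]]))
print(proj(c,(.6655,-.242,.055)))
E
```

```text
t 19.98 tcp [ 0.6611 -0.241   0.1613] yang 12.78 tilt -1.0 open 1.001 F [-1.2 -0.4 -1.9] j [ 0.71  0.65 -0.67  1.29  0.39  1.33  0.28]
rows sum (tool, /30mm): [-0.08  0.15  3.71]
[322.97751264 248.36687697]
```

View pics/v2.png

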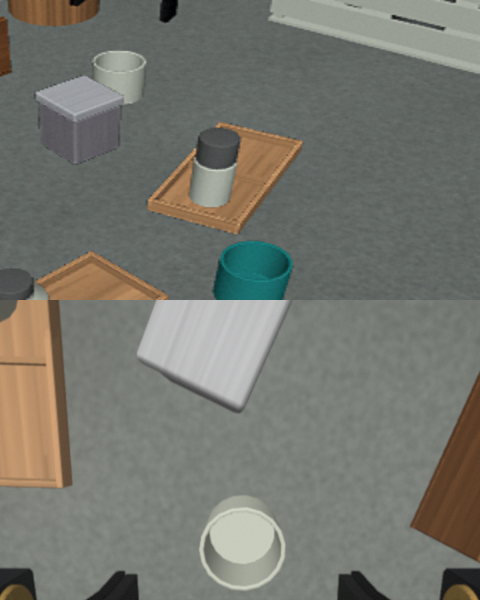

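Stick stands in its section. The far cup's rim centre is at wrist (322,247), against a predicted (323,248). A wooden box lies to the right at (492,225), so I'll check its clearance before going down.

```bash
python3 - <<'E'
from h import *
c=manip.get_calibration('wrist'); cd=manip.get_calibration('side'); cs=manip.get_calibration('scene')
for z in (0,.06,.08,.1,.12): print(z,'wrist',ray(c,(492,225),z)[:2].round(3),'side top',ray(cd,(285,122),z)[:2].round(3),'scene corner',ray(cs,(364,337),z)[:2].round(3))
E
```

```text
0 wrist [ 0.795 -0.21 ] side top [ 0.864 -0.29 ] scene corner [ 0.767 -0.157]
0.06 wrist [ 0.766 -0.203] side top [ 0.795 -0.219] scene corner [ 0.789 -0.198]
0.08 wrist [ 0.756 -0.201] side top [ 0.772 -0.195] scene corner [ 0.796 -0.212]
0.1 wrist [ 0.746 -0.199] side top [ 0.749 -0.171] scene corner [ 0.804 -0.225]
0.12 wrist [ 0.736 -0.196] side top [ 0.726 -0.147] scene corner [ 0.811 -0.239]
```

Box corner is at about (0.79,-0.205) and roughly 66 mm high, which clears the gripper.

Emit:
{"method": "play_rows", "body": {
  "grip": [1,1,1,1,1],
  "delta_pos": [
    [-0.06,0.14,0.5],
    [0,0,1],
    [0,0,0.9],
    [0,0,0.8],
    [0,0,0.6]
  ],
  "spin": [0,0,0,0,0]
}}

```text
time_s: 20.5
eef_pos: [0.666, -0.243, 0.0491]
orientation: [0.625, 0.781, -0.0, -0.0]
ft_force: [0.1, -0.9, 0.2]
opening: 0.999
gripper_force: 0.0
```

Emit:
{"method": "play_rows", "body": {
  "grip": [0.9,0,0,0,0],
  "delta_pos": [
    [0,0,0],
    [0,0,0],
    [0,0,0],
    [0,0,0],
    [0,0,0]
  ],
  "spin": [0,0,0,0,0]
}}

```text
time_s: 20.92
eef_pos: [0.6675, -0.2429, 0.0526]
orientation: [0.624, 0.781, 0.0, 0.001]
ft_force: [-0.4, 0.3, 1.7]
opening: 0.708
gripper_force: 0.2
```

Emit:
{"method": "play_rows", "body": {
  "grip": [0,0,0,0,0],
  "delta_pos": [
    [0,0,0],
    [0,0,-0.5],
    [0,0,-1],
    [0,0,-1],
    [0,0,-1]
  ],
  "spin": [0,0,0,0,0]
}}

```text
time_s: 21.33
eef_pos: [0.6665, -0.2423, 0.1583]
orientation: [0.624, 0.781, 0.0, 0.0]
ft_force: [-0.4, 0.0, -0.2]
opening: 0.642
gripper_force: 30.0
```

```bash
python3 - <<'E'
from h import *
go(.482,-.2025)
E
```

```text
t 21.33 tcp [ 0.6665 -0.2423  0.1583] yang 12.75 tilt -1.0 open 0.642 F [-0.4  0.  -0.2] j [ 0.71  0.66 -0.66  1.29  0.4   1.33  0.27]
rows sum (tool, /30mm): [ 2.65 -5.71 -0.  ]
```

Emit:
{"method": "play_rows", "body": {
  "grip": [0,0,0,0,0],
  "delta_pos": [
    [0.5,-1,0],
    [0.5,-1,0],
    [0.5,-1,0],
    [0.5,-1,0],
    [0.5,-1,0]
  ],
  "spin": [0,0,0,0,0]
}}

```text
time_s: 21.75
eef_pos: [0.5024, -0.2019, 0.1566]
orientation: [0.624, 0.781, -0.0, 0.0]
ft_force: [-0.0, -0.1, 0.5]
opening: 0.644
gripper_force: 30.0
```

Emit:
{"method": "play_rows", "body": {
  "grip": [0,0,0,0,0],
  "delta_pos": [
    [0.15,-0.7,0],
    [0,0,0.5],
    [0,0,0.9],
    [0,0,0.9],
    [0,0,0.6]
  ],
  "spin": [0,0,0,0,0]
}}

```text
time_s: 22.17
eef_pos: [0.4818, -0.2028, 0.0681]
orientation: [0.624, 0.781, -0.0, 0.0]
ft_force: [0.2, 0.5, -0.3]
opening: 0.642
gripper_force: 30.0
```

Emit:
{"method": "play_rows", "body": {
  "grip": [0,0,0,0],
  "delta_pos": [
    [0,0,0.2],
    [0,0,0],
    [0,0,0],
    [0,0,0]
  ],
  "spin": [0,0,0,0]
}}

```text
time_s: 22.5
eef_pos: [0.4834, -0.203, 0.0644]
orientation: [0.624, 0.781, 0.0, 0.001]
ft_force: [-0.0, 0.2, -0.4]
opening: 0.643
gripper_force: 30.0
```

```bash
python3 - <<'E'
from h import *
go(.482,-.2025,.055)
E
```

```text
t 22.5 tcp [ 0.4834 -0.203   0.0644] yang 12.74 tilt -1.0 open 0.643 F [-0.   0.2 -0.4] j [ 0.94  0.39 -0.73  1.89  0.31  0.97  0.29]
rows sum (tool, /30mm): [ 0.03 -0.04  0.31]
```

Emit:
{"method": "play_rows", "body": {
  "grip": [0,0,0,0,0],
  "delta_pos": [
    [0,0,0.12],
    [0,0,0.08],
    [0,0,0.05],
    [0,0,0],
    [0,0,0]
  ],
  "spin": [0,0,0,0,0]
}}

```text
time_s: 22.92
eef_pos: [0.4828, -0.2031, 0.0569]
orientation: [0.624, 0.781, -0.0, 0.001]
ft_force: [-6.9, 1.9, 19.7]
opening: 0.643
gripper_force: 30.0
```

Emit:
{"method": "play_rows", "body": {
  "grip": [0,0.9,0.9,0.9,0.9],
  "delta_pos": [
    [0,0,-0.04],
    [0,0,0],
    [0,0,0],
    [0,0,0],
    [0,0,-0.2]
  ],
  "spin": [0,0,0,0,0]
}}

```text
time_s: 23.33
eef_pos: [0.4816, -0.2025, 0.0616]
orientation: [0.624, 0.781, -0.0, -0.001]
ft_force: [-0.7, -0.8, 0.6]
opening: 0.848
gripper_force: 0.0
```

Emit:
{"method": "play_rows", "body": {
  "grip": [0.9,0.9,0.9,0.9,1],
  "delta_pos": [
    [0,0,-1],
    [0,0,-1],
    [0,0,-1],
    [0,0,-1],
    [0,0,-1]
  ],
  "spin": [0,0,0,0,0]
}}

```text
time_s: 23.75
eef_pos: [0.4822, -0.2024, 0.2143]
orientation: [0.624, 0.781, 0.0, 0.0]
ft_force: [0.1, -0.9, 1.2]
opening: 0.923
gripper_force: 0.0
```

Emit:
{"method": "play_rows", "body": {
  "grip": [1,1,1,1,1],
  "delta_pos": [
    [0.7,0.8,0],
    [0.8,1,0],
    [0.8,1,0],
    [0.8,1,0],
    [0.8,1,0]
  ],
  "spin": [0,0,0,0,0]
}}

```text
time_s: 24.17
eef_pos: [0.5979, -0.0556, 0.2128]
orientation: [0.625, 0.781, -0.0, 0.0]
ft_force: [0.5, -0.2, 0.4]
opening: 1.001
gripper_force: 0.0
```

Emit:
{"method": "play_rows", "body": {
  "grip": [1,1,1,1,1],
  "delta_pos": [
    [0.8,1,0],
    [0.8,1,0],
    [0,0.2,0],
    [0,0,0.5],
    [0,0,0.5]
  ],
  "spin": [0,0,1,1,0.87]
}}

```text
time_s: 24.58
eef_pos: [0.6516, 0.006, 0.1827]
orientation: [0.75, 0.661, 0.001, 0.0]
ft_force: [-0.3, -1.4, -1.5]
opening: 0.999
gripper_force: 0.0
```

Emit:
{"method": "play_rows", "body": {
  "grip": [1,1],
  "delta_pos": [
    [0,0,0],
    [0,0,0]
  ],
  "spin": [0,0]
}}

```text
time_s: 24.75
eef_pos: [0.6504, 0.0044, 0.1822]
orientation: [0.748, 0.664, -0.001, -0.0]
ft_force: [-0.6, 0.2, 0.3]
opening: 0.999
gripper_force: 0.0
```

```bash
python3 - <<'E'
from h import *
go(.652,.002,.048)
im,c=snap('side'); a=im[100:300,280:520]
im,c=snap('wrist','w9.png'); cv2.imwrite('pics/v3.png',np.vstack([cv2.resize(a,(480,300)),im[:300,80:560]]))
print(proj(c,(.652,.002,.055)))
E
```

```text
t 24.75 tcp [0.6504 0.0044 0.1822] yang -6.8 tilt -1.0 open 0.999 F [-0.6  0.2  0.3] j [ 0.45  0.53 -0.74  1.44  0.36  1.31 -0.43]
rows sum (tool, /30mm): [-0.07  0.07  4.47]
[319.17370602 241.57628774]
```

View pics/v3.png

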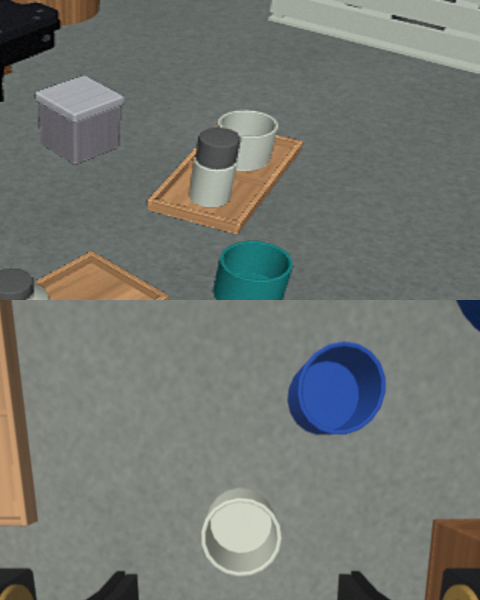

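Cup is in the stain tray. The last cup's rim is at wrist (321,236), 2 and 5 px off the prediction, so I correct by about 4 mm.

Emit:
{"method": "play_rows", "body": {
  "grip": [1,1,1,1,1],
  "delta_pos": [
    [0.06,0.12,0.7],
    [0,0,1],
    [0,0,1],
    [0,0,1],
    [0,0,0.75]
  ],
  "spin": [0,0,0,0,0]
}}

```text
time_s: 25.27
eef_pos: [0.6544, 0.0054, 0.0477]
orientation: [0.748, 0.663, -0.0, -0.0]
ft_force: [-0.4, -0.2, -0.1]
opening: 0.997
gripper_force: 0.0
```

Emit:
{"method": "play_rows", "body": {
  "grip": [0.9,0,0,0,0],
  "delta_pos": [
    [0,0,0],
    [0,0,0],
    [0,0,0],
    [0,0,0],
    [0,0,0]
  ],
  "spin": [0,0,0,0,0]
}}

```text
time_s: 25.68
eef_pos: [0.6557, 0.0059, 0.051]
orientation: [0.749, 0.663, 0.001, 0.001]
ft_force: [-1.3, 0.2, 0.4]
opening: 0.707
gripper_force: 0.7
```

Emit:
{"method": "play_rows", "body": {
  "grip": [0,0,0,0,0],
  "delta_pos": [
    [0,0,0],
    [0,0,-0.5],
    [0,0,-1],
    [0,0,-1],
    [0,0,-1]
  ],
  "spin": [0,0,0,0,0]
}}

```text
time_s: 26.1
eef_pos: [0.6544, 0.0061, 0.1564]
orientation: [0.749, 0.663, 0.0, 0.0]
ft_force: [1.0, 0.4, -0.8]
opening: 0.643
gripper_force: 30.0
```

```bash
python3 - <<'E'
from h import *
go(.4507,.0693)
E
```

```text
t 26.1 tcp [0.6544 0.0061 0.1564] yang -6.98 tilt -1.0 open 0.643 F [ 1.   0.4 -0.8] j [ 0.44  0.56 -0.73  1.46  0.38  1.27 -0.45]
rows sum (tool, /30mm): [ 1.27 -6.99 -0.  ]
```

Emit:
{"method": "play_rows", "body": {
  "grip": [0,0,0,0,0],
  "delta_pos": [
    [0.2,-1,0],
    [0.2,-1,0],
    [0.2,-1,0],
    [0.2,-1,0],
    [0.2,-1,0]
  ],
  "spin": [0,0,0,0,0]
}}

```text
time_s: 26.52
eef_pos: [0.508, 0.0545, 0.1548]
orientation: [0.749, 0.663, 0.0, 0.001]
ft_force: [0.5, 0.6, -1.1]
opening: 0.643
gripper_force: 30.0
```

Emit:
{"method": "play_rows", "body": {
  "grip": [0,0,0,0,0],
  "delta_pos": [
    [0.25,-1,0],
    [0,-0.97,0],
    [0,0,0.5],
    [0,0,0.9],
    [0,0,0.9]
  ],
  "spin": [0,0,0,0,0]
}}

```text
time_s: 26.93
eef_pos: [0.4526, 0.0684, 0.0863]
orientation: [0.749, 0.663, 0.001, 0.002]
ft_force: [0.8, -1.5, -0.7]
opening: 0.644
gripper_force: 30.0
```

Emit:
{"method": "play_rows", "body": {
  "grip": [0,0,0,0],
  "delta_pos": [
    [0,0,0.6],
    [0,0,0.2],
    [0,0,0],
    [0,0,0]
  ],
  "spin": [0,0,0,0]
}}

```text
time_s: 27.27
eef_pos: [0.4522, 0.0689, 0.0621]
orientation: [0.749, 0.663, 0.0, 0.0]
ft_force: [0.3, 0.2, -0.1]
opening: 0.645
gripper_force: 30.0
```

```bash
python3 - <<'E'
from h import *
go(.4507,.0693,.055)
E
```

```text
t 27.27 tcp [0.4522 0.0689 0.0621] yang -6.97 tilt -1.0 open 0.645 F [ 0.3  0.2 -0.1] j [ 0.54  0.28 -0.85  2.05  0.26  0.92 -0.58]
rows sum (tool, /30mm): [ 0.01 -0.05  0.24]
```

Emit:
{"method": "play_rows", "body": {
  "grip": [0,0,0,0,0],
  "delta_pos": [
    [0,0,0.12],
    [0,0,0.06],
    [0,0,0.04],
    [0,0,0],
    [0,0,0]
  ],
  "spin": [0,0,0,0,0]
}}

```text
time_s: 27.68
eef_pos: [0.4523, 0.0685, 0.0554]
orientation: [0.749, 0.663, 0.0, 0.001]
ft_force: [-4.4, -0.4, 9.7]
opening: 0.645
gripper_force: 30.0
```

Contact with the floor. Now release, lift, and take a last look.

Emit:
{"method": "play_rows", "body": {
  "grip": [0,0.9,0.9,0.9,0.9],
  "delta_pos": [
    [0,0,0],
    [0,0,0],
    [0,0,0],
    [0,0,0],
    [0,0,-0.2]
  ],
  "spin": [0,0,0,0,0]
}}

```text
time_s: 28.1
eef_pos: [0.4511, 0.0685, 0.0599]
orientation: [0.749, 0.663, -0.0, -0.0]
ft_force: [-1.1, -0.3, 0.8]
opening: 0.848
gripper_force: 0.0
```

Emit:
{"method": "play_rows", "body": {
  "grip": [0.9,0.9,0.9,0.9,0.9],
  "delta_pos": [
    [0,0,-1],
    [0,0,-1],
    [0,0,-1],
    [0,0,-1],
    [0,0,-1]
  ],
  "spin": [0,0,0,0,0]
}}

```text
time_s: 28.52
eef_pos: [0.4513, 0.0689, 0.2122]
orientation: [0.749, 0.663, 0.0, 0.0]
ft_force: [1.3, 0.1, -0.2]
opening: 0.899
gripper_force: 0.0
```

Emit:
{"method": "play_rows", "body": {
  "grip": [0.9,0.9,0.9,0.9,0.9],
  "delta_pos": [
    [-0.6,1,-1],
    [-0.6,1,0],
    [-0.6,1,0],
    [0,0,0],
    [0,0,0]
  ],
  "spin": [0,0,0,0,0]
}}

```text
time_s: 28.93
eef_pos: [0.5324, 0.0049, 0.2371]
orientation: [0.75, 0.662, 0.0, -0.001]
ft_force: [-0.8, 0.9, -0.5]
opening: 0.898
gripper_force: 0.0
```

```bash
python3 - <<'E'
from h import *
st(); im,c=snap('side'); cv2.imwrite('pics/s4.png',im[110:430,60:500])
E
```

```text
t 28.93 tcp [0.5324 0.0049 0.2371] yang -7.13 tilt -1.0 open 0.898 F [-0.8  0.9 -0.5] j [ 0.65  0.23 -0.85  1.68  0.17  1.31 -0.35]
```

View pics/s4.png

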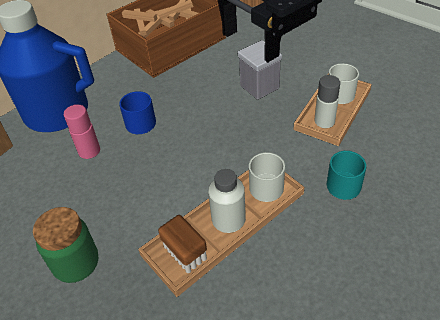

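All five items stand in their sections: brush (183,243), bottle (227,203), cup (267,177), stick (327,102) and cup (343,83). The tin and jar look unmoved.

```bash
python3 -c "
from rig import manip
print(manip.hand_in())"
```

```text
the job is handed in; nothing more can be done
None
```

Both kits are made up and the job is handed in: bottle, brush and one cup stand in the three-section tray, stick and the other cup in the two-section tray, with the tin and jar looking unmoved in the last picture (the hand-in gave no verdict).

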